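# Snap the print scraper onto its sprung hanging bar

### The arm

A 6-joint arm with a two-finger parallel gripper is mounted at the origin on the work surface. World frame = base frame: x ahead of the robot, y to its left, z up, the work surface at z = 0. Lengths are in m, angles in rad, forces in N, time in s.
With the tool pointing down it reaches from about 0.35 to 0.85 m from the base axis. Payload 8.1 kg.
Tool frame: the origin (TCP) lies midway between the tips of the shut fingers; the grasp point (between the pads) lies 19 mm behind it (robot.grip_point_offset is the distance from the TCP to the grasp point, in m); z points along the fingers, y is the line along which they close (so a half turn about z gives the same grasp; the last joint's range is limited). The gripper opens to 93 mm and grips with 3 to 60 N. Pads are 15 mm wide; open, the fingers measure 128 mm over their backs; the gripper's body (75 mm by 188 mm) begins 65 mm behind the grasp point.
Start: joints at [1.14, 0.13, 1.488, -0, 1.523, -0.085], TCP at [0.203, 0.564, 0.219] pointing down, gripper open.
Joint ranges: [-2.96, 2.96], [-0.89, 2.26], [0.02, 2.5], [-1.34, 4.48], [0, 2.73], [-2.66, 2.66]. Speed limits (rad/s): [2.39, 2.39, 2.79, 3.14, 3.14, 3.14].

### API

Orientations are given as a rotation vector (axis times angle).
In Python, from plant import robot, read_camera, job gives the robot as it stands.
- The arm moves only by the shell command python3 -m inch 'ROWS' [FORCE]. ROWS is JSON, one flat list of numbers, 5 for each row, row after row: the shift along the world's x, y, z in mm, then the turn about the world's z in degrees, then the opening in per cent of the stroke, from 0 (shut) to 100 (fully open). In form: [dx, dy, dz, yaw, hand, dx, dy, dz, yaw, hand, ...]. A call has 1 to 10 rows; each row is the pose to reach, as a shift and turn from the pose commanded when the call began; what a row does not reach only later rows make up. A row lasts 1/12 s, in which the tool goes at most 41.7 mm and 7.16 degrees, less where a joint would pass 70% of its speed; a pose out of reach is approached as far as the arm can. A call with a gripper value outside its range is refused whole. The fingers move at their own pace and stop on an object; FORCE is the grip in N (left out, the last holds). Time passes only in rows, so rows that repeat a pose let the fingers close. It gives the time, the measured TCP pose, the force, the opening and the grip force at its end, in the units of the state.
- robot.read_state(): the state, without advancing time (a new reading comes with each control period).
- read_camera(name): name is "scene" or "top"; returns a dict with "image" (420x560x3 uint8, blue, green, red), "K" (3x3 intrinsics, pixels), "extrinsics" (4x4, takes a point from world to camera coordinates). Camera axes: x right, y down, z forward; pixel columns grow to the right and rows downward; lengths in m; the calibration is good to about 2 mm. A picture is of the moment at which its call begins. There is no depth.
- job.close_job(): hands the job in; it is judged then, once.
The state is a dict: "t": time; "q": joint angles; "dq": joint speeds; "joint_torque": joint torques, N m; "tool_pos": TCP position; "orientation": TCP orientation; "force": force on the tool from outside, world axes, zero at the start; "wrist_torque": the same for the moment, N m; "opening": finger opening in m; "gripper_force": force on a finger pad.
Only numpy, scipy, OpenCV 4.12 (cv2) and the standard library are available. Lean on these libraries where they do the work, as an engineer would, in place of code of your own. Each camera call takes 0.05 s, during which the arm holds its last target. There are 200 camera calls.

### The job

Lift the orange scraper out of its grey holder and hang it on the bracket by its snap hook: with the hook's mouth over the steel bar, press it down until the sprung brass gate has flicked shut under the bar. Then pull it up lightly until the shut gate catches on the bar, to prove that it is locked, and let the scraper hang freely. The bar is on light springs: never press or pull on it with more than 16 N, and leave the other things on the bench where they are.

Things in the scene. Friction and masses are not known exactly. Their poses are not given: they have to be found in the camera images.
- grip (a point): Centre of the scraper's grip head, the orange block with black bands at its very top: 30 mm (x) by 16 mm (y) by 44 mm high (z). The hook's 9 mm thick arch, as wide in x, joins on right below the head. Take it from above. Scraper axes: z up, y through the hook (along the bar when hung), x from the hook's spine to its nose.
- pocket (a point): Point in the hook's opening, 44 mm straight below point grip, same axes. The opening is an upside-down U, 18 mm wide in x, 14 mm thick in y. Its closed end, which finally bears on the bar, is 13 mm above this point; its mouth looks down and is barred by the gate, whose underside is 18 mm below this point. The nose (+x side) ends 17 mm below.
- scraper: The whole scraper, 190 mm tall, 105 to 210 g. Origin 124 mm below point pocket, level with the blade's lower edge; same axes. Below the hook the handle (24 mm wide in y) runs down on the spine side only, at x = -24 to -9 mm, to 35 mm above the origin; then the steel blade, 50 mm wide in y, at x = -13 mm. The bar must pass on the +x side of them to get under the mouth.
- gate: The brass gate of the hook, a tongue 17 by 11 by 3.5 mm. Origin at its hinge on the spine, 9 mm in -x and 16 mm below point pocket; its x axis points along the gate, to the nose when shut.
- gate_angle (a joint): Gate angle: 0 shut (across the mouth); opens only inwards (up), to 1.45 rad, against a spring that snaps it back. Pushing the bar in from below takes about 4 to 9 N and 20 to 25 mm of downward travel after the first touch, until the gate flicks shut behind it; the closed end comes about 4 mm further. A bar inside the hook cannot open the gate.
- bracket: Hanging bracket, fixed on the bench. Origin on the bench under the middle of its base plate (80 by 200 by 10 mm), z up. Square posts, 232 mm high, stand at y = -85 and +85 mm; between them the level steel bar runs along y, at x = 0. The hook is hung near the bar's middle, its nose to the bracket's +x side and its spine to the -x (robot) side.
- bar_mark (a point): A mark fixed on the bracket, 188 mm straight above its origin, same axes. The steel bar (8 mm in diameter, clear for 70 mm either side) is clamped at an unknown height: its centre lies anywhere from 18 mm below to 18 mm above this mark. That is not measured: feel or see it. The bar is sprung up and down: 5 N per mm, 6 mm of travel each way.
- holder: The grey holder block, 70 by 90 by 50 mm high, fixed. Origin under its centre. At the start the scraper stands in it, its axes along the holder's and its origin 15 mm above the holder's, the blade in a slot. Pull the scraper straight up by 45 mm to free it.
- spool: Bystander: loose red filament spool with black flanges lying flat, 100 mm across, 45 mm high; origin under its centre.
- bowl: Bystander: loose magenta printed bowl, 84 mm across, 42 mm high; origin under its centre.
- driver: Bystander: loose screwdriver with a wooden handle, 160 mm long, lying along its x; under 35 mm high.
Not all that is in view belongs to the job. Leave any red look-alike of the bracket alone.

How it is judged:
On the way, in this order (a step that is already met when the one before it is completed fails the run):
1. the bar, pressed on from above, pushes the hook's gate open (value of joint gate_angle above 0.6 rad and contact force between gate and bracket above 0.5 N).
2. the bar is inside the hook and the gate has flicked shut under it (x of pocket in the frame of bracket between -0.01 and 0.01 m and y of pocket in the frame of bracket between -0.055 and 0.055 m and z of pocket in the frame of bracket between 0.145 and 0.205 m and value of joint gate_angle below 0.12 rad and contact force between gate and bracket below 0.3 N), for 0.1 s.
3. the hook is pulled up until the shut gate catches on the bar with at least 1.5 N (value of joint gate_angle below 0.12 rad and contact force between gate and bracket above 1.5 N), for 0.1 s.
At the end, for the whole second after the job is handed in: The scraper hangs at rest, released, on the closed end of its hook: bar inside (site pocket within 10 mm of the bar's vertical plane, 55 mm of its middle, 145 to 205 mm high), gate shut (under 0.12 rad) and unloaded (under 0.3 N), the weight (over 0.6 N) on the bracket, leaning under 0.45 rad (all of step 2 and contact force between scraper and bracket above 0.6 N and angle between scraper's own z axis and vertical below 0.45 rad and linear speed of scraper below 0.03 m/s and angular speed of scraper below 0.4 rad/s); the robot touches nothing.
It fails at once if the scraper is pressed or pulled on the bracket with more than 16 N (contact force between scraper and bracket above 16 N).
It fails at once if the fingers or arm push on the bracket with more than 16 N (contact force between any of the fingers, the arm and bracket above 16 N).
It fails at once if a bystander (spool, bowl or screwdriver) is moved by more than 30 mm (distance of any of spool, bowl, driver from where it was at the start of the episode above 0.03 m).
It also fails if it takes over 72 s, if anything falls off the work surface, if the arm or the gripper's body presses on something with over 40 N, if the wrist force passes 120 N, or if a joint passes its speed limit or range.

## Working session

There is one attempt and no reset: what is moved stays moved. The work goes in short steps, Python scripts to look and compute and a shell command to move; the robot and the scene stay as the last step left them, time stands still between calls to the robot, and variables do not carry over. Pictures are saved under pics/ and viewed, at most 10 in all, crops included, and the job is handed in when it is done.

```bash
ls; mkdir -p pics; cat > h.py <<'E'
import cv2,numpy as np
from plant import robot, read_camera, job
def cam(n):
    c=read_camera(n); K=np.array(c["K"]);T=np.array(c["extrinsics"]); return np.array(c["image"]),K,T
def proj(P,K,T):
    p=T[:3,:3]@np.asarray(P,float)+T[:3,3]; p=K@p; return p[:2]/p[2]
def ray(uv,K,T):
    R,t=T[:3,:3],T[:3,3]; d=R.T@np.linalg.inv(K)@np.array([uv[0],uv[1],1.]); return -R.T@t,d/np.linalg.norm(d)
def onz(uv,z,K,T):
    o,d=ray(uv,K,T); return o+d*(z-o[2])/d[2]
def tri(a,b):
    A=np.zeros((3,3));B=np.zeros(3)
    for o,d in (a,b):
        M=np.eye(3)-np.outer(d,d);A+=M;B+=M@o
    return np.linalg.solve(A,B)
E
python3 - <<'E'
from h import *
for n in("scene","top"):
    im,K,T=cam(n);cv2.imwrite(f"pics/{n}0.png",im);print(n,K.tolist(),(-T[:3,:3].T@T[:3,3]).round(3),T[:3,:3].round(2).tolist())
s=robot.read_state();print(s["t"],s["tool_pos"],s["orientation"],s["force"])
E
```

```text
pics
scene [[457.77228749291305, 0.0, 273.8651266966986], [0.0, 457.77228749291305, 200.2641281501831], [0.0, 0.0, 1.0]] [ 1.378 -0.304  0.761] [[0.45, 0.89, -0.02], [0.52, -0.28, -0.8], [-0.73, 0.35, -0.59]]
top [[416.0294808153396, 0.0, 279.31540567180826], [0.0, 416.0294808153396, 208.9240761491284], [0.0, 0.0, 1.0]] [0.449 0.057 1.101] [[0.0, -1.0, 0.0], [-0.98, -0.0, -0.18], [0.18, -0.0, -0.98]]
0.1 [0.20313072 0.56402574 0.21769383] [-5.40394538e-01 -3.09430504e+00  2.52136576e-03] [ 0.45664697 -0.45821151  0.52971067]
```

View pics/scene0.png

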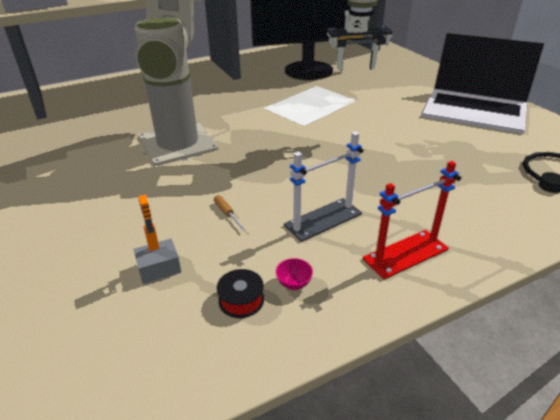

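View pics/top0.png

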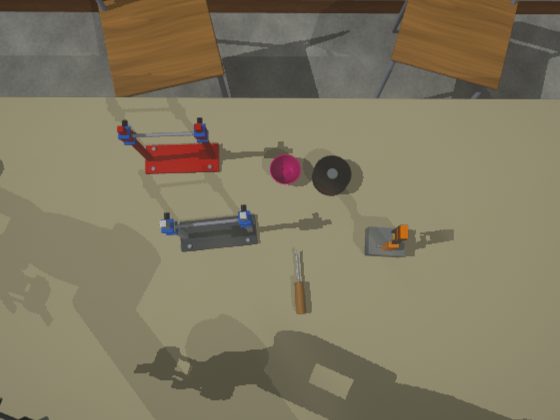

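The scene view shows the scraper in its holder at (150,235), and the top view has it at (390,238). There are two bracket candidates: a grey one (scene (325,190), top (215,230)) and a red look-alike (scene (410,215), top (180,150)). The grey one fits. I'll confirm with one enlarged crop.

```bash
python3 - <<'E'
import cv2,numpy as np
s=cv2.imread("pics/scene0.png");t=cv2.imread("pics/top0.png")
c=lambda im,x,y:cv2.resize(im[y:y+75,x:x+100],(400,300),interpolation=cv2.INTER_CUBIC)
c2=lambda im,x,y:cv2.resize(im[y:y+112,x:x+150],(400,300),interpolation=cv2.INTER_CUBIC)
o=np.vstack([np.hstack([c2(s,85,185),c(t,345,200)]),np.hstack([c2(s,260,128),c(t,160,190)])])
cv2.imwrite("pics/crop1.png",o)
E
```

```text
(no output)
```

View pics/crop1.png

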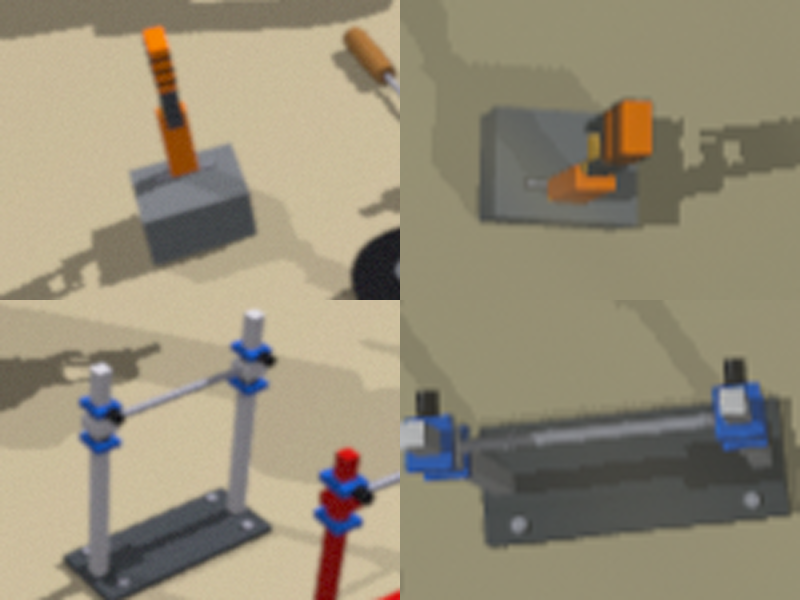

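Confirmed. The grey bracket (bottom crops) has white posts and a dark base, so it is the target. The scraper's head lies at top-view px (397-408, 225-240), with its spine on the robot side. Now the measurements.

```bash
cat > m.py <<'E'
from h import *
s,Ks,Ts=cam("scene");t,Kt,Tt=cam("top")
np.set_printoptions(precision=4,suppress=True)
# base plate, dark-grey corners in top view by minAreaRect
hsv=cv2.cvtColor(t,cv2.COLOR_BGR2HSV)
# bar in top view: bright gray line, per column weighted row
def barfit(im,x0,x1,yA,yB,half):
    g=im.astype(float); pts=[]
    for x in range(x0,x1):
        y=yA+(yB-yA)*(x-x0)/(x1-x0); r=np.arange(int(y)-half,int(y)+half+1)
        b=g[r,x]; w=b.mean(1)-b.mean(1).min()+0
        sat=b.max(1)-b.min(1); blu=b[:,0]-b[:,2]; w=np.clip(blu-np.percentile(blu,30),0,None)
        w=w*(w>w.max()*.4); pts.append((x,(w*r).sum()/w.sum()))
    p=np.array(pts);c=np.polyfit(p[:,0],p[:,1],1)
    k=abs(np.polyval(c,p[:,0])-p[:,1])<1; c=np.polyfit(p[k,0],p[k,1],1)
    return c,k.sum(),len(k)
ct,*n1=barfit(t,197,236,224.3,220.3,4); cs,*n2=barfit(s,309,343,170,157.5,5)
print("fit",ct,n1,cs,n2)
def plane(c,x0,x1,K,T):
    o,a=ray((x0,np.polyval(c,x0)),K,T);_,b=ray((x1,np.polyval(c,x1)),K,T);n=np.cross(a,b);n/=np.linalg.norm(n);return n,n@o
nt,dt=plane(ct,197,236,Kt,Tt);ns,ds=plane(cs,309,343,Ks,Ts)
d=np.cross(nt,ns);d/=np.linalg.norm(d);print("bar dir free",d)
P=np.linalg.lstsq(np.array([nt,ns,d]),np.array([dt,ds,0]),rcond=None)[0]
a=np.array([onz((x,np.polyval(ct,x)),.188,Kt,Tt) for x in(197,236)]);yv=a[0]-a[1];print("yaw level top",np.degrees(np.arctan2(-yv[0],yv[1])))
for y in(.1,.15,.2,.25): print("bar@y",P+d*(y-P[1])/d[1])
# base plate
g=cv2.cvtColor(t,cv2.COLOR_BGR2GRAY)
for nm,(x0,y0,x1,y1),z,lo,hi in(("base",(176,205,262,255),.01,25,85),("holder",(360,220,408,262),.05,40,125)):
    m=((hsv[...,1]<70)&(g>lo)&(g<hi)).astype(np.uint8);mm=np.zeros_like(m);mm[y0:y1,x0:x1]=m[y0:y1,x0:x1]
    mm=cv2.morphologyEx(mm,cv2.MORPH_CLOSE,np.ones((5,5)));cn=max(cv2.findContours(mm,0,1)[0],key=cv2.contourArea)
    b=cv2.boxPoints(cv2.minAreaRect(cn));W=np.array([onz(p,z,Kt,Tt)[:2] for p in b]);print(nm,b.tolist(),W.tolist(),W.mean(0),np.linalg.norm(np.diff(W,axis=0),axis=1))
# orange: top of head
for nm,im,K,T,(x0,y0,x1,y1) in(("top",t,Kt,Tt,(380,215,420,260)),("scene",s,Ks,Ts,(130,190,170,255))):
    h=cv2.cvtColor(im,cv2.COLOR_BGR2HSV);m=cv2.inRange(h,(3,150,40),(22,255,255));print(nm);print("\n".join("".join("%4d"%(h[y,x,2] if m[y,x] else 0) for x in range(*((393,414) if nm=="top" else (136,158)))) for y in range(*((220,244) if nm=="top" else (192,215)))))
E
python3 m.py
```

```text
fit [ -0.1066 244.8413] [np.int64(39), 39] [ -0.3771 285.3173] [np.int64(34), 34]
bar dir free [ 0.1117 -0.9937  0.0019]
yaw level top 6.431561144886724
bar@y [0.5998 0.1    0.1783]
bar@y [0.5941 0.15   0.1782]
bar@y [0.5885 0.2    0.1781]
bar@y [0.5829 0.25   0.178 ]
base [[175.70413208007812, 222.18905639648438], [254.35891723632812, 213.90960693359375], [257.46575927734375, 243.4246826171875], [178.81097412109375, 251.70413208007812]] [[0.6127400243919121, 0.3296669188072618], [0.6359542816071804, 0.12160270200484816], [0.5573473193695848, 0.11226060919082728], [0.5347449224980885, 0.3177070474746776]] [0.5852 0.2203] [0.2094 0.0792 0.2067]
holder [[362.5230712890625, 255.58462524414062], [364.209228515625, 225.23385620117188], [408.51690673828125, 227.69540405273438], [406.83074951171875, 258.0461730957031]] [[0.5238926311377878, -0.15474343461578405], [0.6010856458243372, -0.16151259039293275], [0.5952608329581994, -0.2743393489834348], [0.5182077625726571, -0.26609431735660743]] [ 0.5596 -0.2142] [0.0775 0.113  0.0775]
top
   0   0   0   0   0   0   0   0   0   0   0   0   0   
[... 3337 characters left out ...]
0   0   0   0  97  95  94  95 104 108 129   0   0   0   0   0   0   0   0   0
   0   0   0   0   0   0 105 107 117 124 134 136 150   0   0   0   0   0   0   0   0   0
   0   0   0   0   0   0 132 134 136 137 138 139 138   0   0   0   0   0   0   0   0   0
   0   0   0   0   0   0 138 135 131 128 123 118 109   0   0   0   0   0   0   0   0   0
   0   0   0   0   0   0   0 119 107  97  92  90 100 114   0   0   0   0   0   0   0   0
   0   0   0   0   0   0   0 100  96 100 108 115 127 140   0   0   0   0   0   0   0   0
   0   0   0   0   0   0   0 126 125 131 138 136 136 144   0   0   0   0   0   0   0   0
   0   0   0   0   0   0   0 145 138 137 136 128 124 121   0   0   0   0   0   0   0   0
```

```bash
python3 - <<'E'
from h import *
np.set_printoptions(precision=4,suppress=True)
s,Ks,Ts=cam("scene");t,Kt,Tt=cam("top")
a=onz((404,224.7),.205,Kt,Tt);b=onz((404,237.6),.205,Kt,Tt);c=(a+b)/2;d=a-b
print(c,np.linalg.norm(d),"yaw",np.degrees(np.arctan2(d[1],d[0])))
yw=np.arctan2(d[1],d[0]);ex=np.array([np.cos(yw),np.sin(yw),0]);ey=np.array([-ex[1],ex[0],0])
print("corners scene",[proj(c+i*.015*ex+j*.008*ey,Ks,Ts).round(1).tolist() for i,j in((1,1),(1,-1),(-1,-1),(-1,1))])
# bar dims: holder centre check: pocket x above holder centre
print("holder top edge corners in top view expected:",[proj(np.array([c[0],c[1],.05])+i*.035*ex+j*.045*ey,Kt,Tt).round(1).tolist() for i,j in((1,1),(1,-1),(-1,-1),(-1,1))])
st=robot.read_state();R=cv2.Rodrigues(np.array(st["orientation"]))[0];print("tool y",R[:,1],"z",R[:,2],st["tool_pos"],st["t"])
ca=np.array([.586,.216]);print("delta grip:",(c[:2]-st["tool_pos"][:2])*1000)
E
```

```text
[ 0.5662 -0.2153  0.205 ] 0.028234781250505464 yaw -2.8594472560759114
corners scene [[148.2, 201.8], [140.3, 203.8], [137.7, 196.0], [145.4, 194.1]]
holder top edge corners in top view expected: [[368.3, 224.4], [403.6, 226.3], [403.6, 253.7], [367.9, 251.8]]
tool y [ 0.3389  0.9408 -0.0006] z [-0.0003 -0.0006 -1.    ] [0.2033 0.5643 0.2183] 0.3
delta grip: [ 362.9273 -779.6188]
```

The scraper's head is at (0.565, -0.215) with yaw -2.9° and a top height of 0.205, and the scene view agrees to about 1 px. The bar is at about (0.586, 0.216, 0.178) with yaw +6.4°. Its height is within the ±18 mm band of the mark. I'm moving now: dx +361, dy -779, yaw +17.

```bash
python3 -m inch '[20,-60,80,0,60, 180,-390,80,17,60, 180,-390,80,17,60, 180,-390,80,17,60, 180,-390,80,17,60, 180,-390,80,17,60, 180,-390,80,17,60, 180,-390,80,17,60, 180,-390,80,17,60, 180,-390,80,17,60]'
python3 -m inch '[181,-389,0,0,60, 181,-389,0,0,60, 181,-389,0,0,60, 181,-389,0,0,60, 181,-389,0,0,60, 181,-389,0,0,60, 181,-389,0,0,60, 181,-389,0,0,60, 181,-389,0,0,60, 181,-389,0,0,60]'
```

```text
t: 1.13
tool_pos: [0.3696, 0.2024, 0.2953]
orientation: [0.076, 3.14, 0.001]
force: [2.3, -0.1, 0.5]
opening: 0.0556
gripper_force: 0.0
t: 1.97
tool_pos: [0.5456, -0.1757, 0.2947]
orientation: [0.078, 3.14, -0.0]
force: [0.6, -0.1, 0.1]
opening: 0.0558
gripper_force: 0.0
```

```bash
python3 -m inch '[0,0,0,0,60, 0,0,0,0,60, 0,0,0,0,60]'
```

```text
t: 2.22
tool_pos: [0.5449, -0.1733, 0.2945]
orientation: [-0.078, -3.14, -0.001]
force: [-0.3, 0.3, -0.0]
opening: 0.0557
gripper_force: 0.0
```

```bash
python3 -m inch '[20,-42,0,0,60, 20,-42,0,0,60, 20,-42,0,0,60, 20,-42,0,0,60]'; python3 - <<'E'
from h import *
o=[]
for n,(x,y) in(("scene",(85,130)),("top",(330,170))):
    im,K,T=cam(n);o.append(cv2.resize(im[y:y+130,x:x+130],(400,400),interpolation=cv2.INTER_CUBIC))
cv2.imwrite("pics/pre.png",np.hstack(o));print(robot.read_state()["tool_pos"])
E
```

```text
t: 2.55
tool_pos: [0.5651, -0.2143, 0.2955]
orientation: [0.076, 3.14, 0.0]
force: [0.7, -0.0, 0.5]
opening: 0.0556
gripper_force: 0.0
[ 0.56518726 -0.21404952  0.29588813]
```

View pics/pre.png

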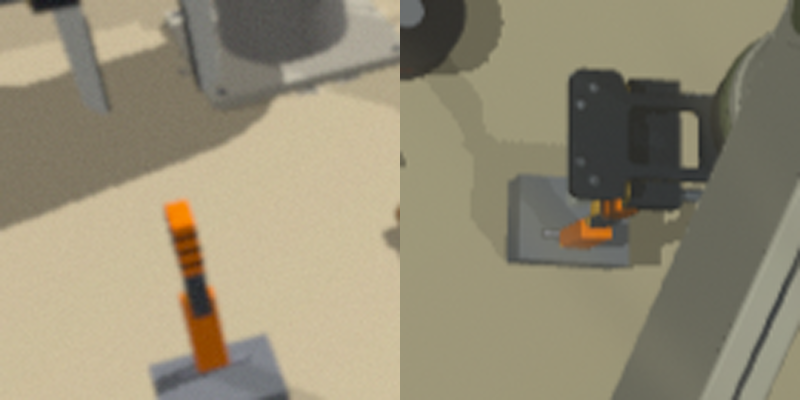

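The gripper is above the head: its palm is at top-crop px (600,130), with the orange head just under its lower edge. I'll descend and close.

```bash
python3 -m inch '[0,-1,-30,0,60, 0,-1,-60,0,60, 0,-1,-85,0,60, 0,-1,-105,0,60, 0,-1,-120,0,60, 0,-1,-129,0,60, 0,-1,-129,0,60]'; python3 -m inch '[0,0,0,0,0, 0,0,0,0,0, 0,0,0,0,0, 0,0,0,0,0, 0,0,0,0,0, 0,0,0,0,0]' 40
```

```text
t: 3.23
tool_pos: [0.564, -0.215, 0.164]
orientation: [-0.075, -3.138, -0.002]
force: [-1.0, -0.7, -0.4]
opening: 0.0561
gripper_force: 0.0
t: 3.73
tool_pos: [0.5654, -0.2167, 0.1663]
orientation: [0.077, 3.14, -0.0]
force: [-0.0, -0.1, -0.7]
opening: 0.0199
gripper_force: 0.0
```

```bash
python3 -m inch '[0,0,0,0,0, 0,0,0,0,0, 0,0,0,0,0, 0,0,0,0,0]' 40; python3 -m inch '[0,0,15,0,0, 0,0,30,0,0, 0,0,50,0,0, 0,0,70,0,0, 0,0,85,0,0, 0,0,85,0,0, 0,0,85,0,0]'; python3 - <<'E'
from h import *
o=[]
for n,(x,y) in(("scene",(85,110)),("top",(330,170))):
    im,K,T=cam(n);cv2.imwrite(f"pics/{n}_l.png",im);o.append(cv2.resize(im[y:y+150,x:x+150],(400,400),interpolation=cv2.INTER_CUBIC))
cv2.imwrite("pics/lift.png",np.hstack(o))
E
```

```text
t: 4.07
tool_pos: [0.5654, -0.2167, 0.1661]
orientation: [0.077, 3.14, -0.001]
force: [0.5, -1.1, 2.4]
opening: 0.0159
gripper_force: 40.0
t: 4.65
tool_pos: [0.5654, -0.2166, 0.2509]
orientation: [0.077, 3.14, -0.001]
force: [-0.1, 0.1, -3.3]
opening: 0.0158
gripper_force: 40.0
```

View pics/lift.png

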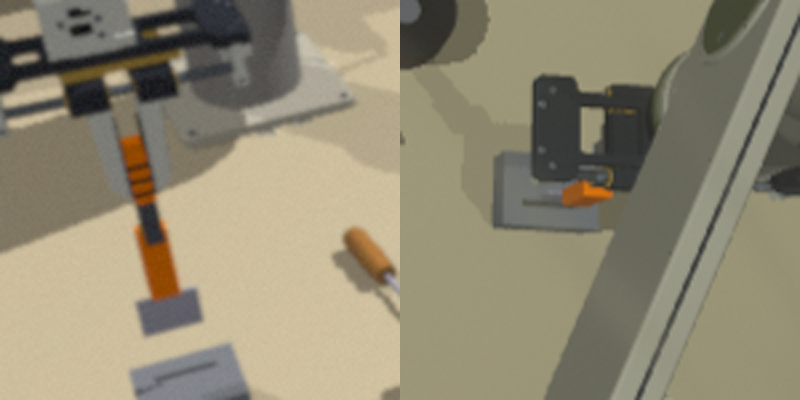

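The scraper is lifted clear and upright, with the head between the fingers at crop (135,165) and the blade free at crop (170,310). Next I carry it to the robot side of the bar, with the nose above the bar's height.

```bash
python3 -m inch '[-20,30,4,0,0, -50,60,4,4,0, -75,100,4,9,0, -75,140,4,9,0, -75,180,4,9,0, -75,220,4,9,0, -75,260,4,9,0, -75,300,4,9,0, -75,340,4,9,0, -75,370,4,9,0]'; python3 -m inch '[0,30,0,0,0, 0,45,0,0,0, 0,58,0,0,0, 0,58,0,0,0, 0,58,0,0,0]'
```

```text
t: 5.58
tool_pos: [0.4886, 0.1564, 0.2528]
orientation: [0.171, -3.134, -0.001]
force: [0.5, -0.1, -2.4]
opening: 0.0158
gripper_force: 40.0
t: 6.0
tool_pos: [0.4896, 0.2113, 0.2535]
orientation: [0.171, -3.135, 0.001]
force: [-0.1, 0.1, -2.5]
opening: 0.0162
gripper_force: 40.0
```

```bash
python3 -m inch '[25,1,1,0,0, 50,2,2,0,0, 70,3,2,0,0, 85,4,2,0,0, 93,4,2,0,0, 97,4,2,0,0, 97,4,2,0,0, 97,4,2,0,0]'; python3 - <<'E'
from h import *
o=[]
for n,(x,y) in(("scene",(250,80)),("top",(150,160))):
    im,K,T=cam(n);cv2.imwrite(f"pics/{n}_b.png",im);o.append(cv2.resize(im[y:y+120,x:x+120],(400,400),interpolation=cv2.INTER_CUBIC))
cv2.imwrite("pics/over.png",np.hstack(o));print(robot.read_state()["tool_pos"])
E
```

```text
t: 6.67
tool_pos: [0.5867, 0.2149, 0.2567]
orientation: [0.168, -3.136, 0.0]
force: [-1.7, 0.4, -1.7]
opening: 0.0159
gripper_force: 40.0
[0.58652693 0.2153633  0.25693946]
```

View pics/over.png

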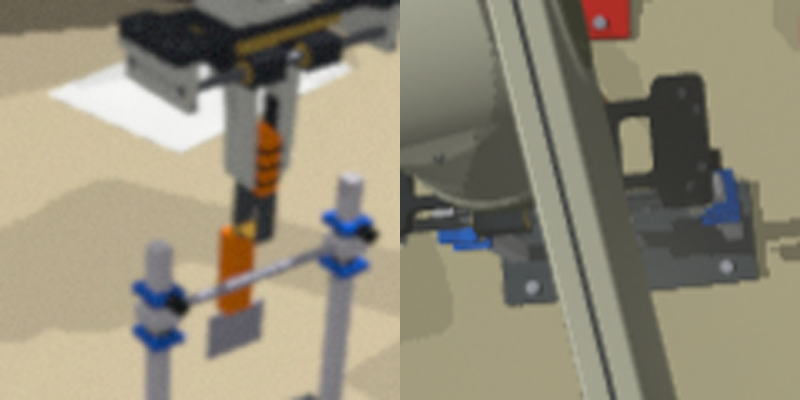

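```bash
python3 - <<'E'
from h import *
np.set_printoptions(precision=4,suppress=True)
im,K,T=cam("scene");y=np.radians(6.2);ex=np.array([np.cos(y),np.sin(y),0]);ey=np.array([-ex[1],ex[0],0]);ez=np.array([0,0,1])
p=np.array([.5865,.2152,.230])
f=lambda a,b,c:proj(p+(a*ex+b*ey+c*ez)/1000,K,T)
for nm,q in(("noseL",(15,-7,-17)),("noseR",(15,7,-17)),("bladeL",(-13,-25,-124)),("bladeR",(-13,25,-124)),("bladeTL",(-13,-25,-89)),("headTopR+",(15,8,66)),("headTopL+",(15,-8,66)),("headBotL",(15,-8,22))):
    u=f(*q);print(nm,u,"crop",((u-[250,80])*3.333).round(0))
print("per mm x,y,z",f(1,0,0)-f(0,0,0),f(0,1,0)-f(0,0,0),f(0,0,1)-f(0,0,0))
big=cv2.resize(im[110:200,290:350],(400,600),interpolation=cv2.INTER_CUBIC);cv2.imwrite("pics/nose.png",big)
E
```

```text
noseL [327.2551 153.6154] crop [257. 245.]
noseR [331.9835 151.8836] crop [273. 240.]
bladeL [312.4476 188.068 ] crop [208. 360.]
bladeR [328.2951 181.7339] crop [261. 339.]
bladeTL [312.8883 176.349 ] crop [210. 321.]
headTopR+ [334.4183 119.5914] crop [281. 132.]
headTopL+ [328.767  121.4514] crop [263. 138.]
headBotL [327.7636 138.9476] crop [259. 196.]
per mm x,y,z [0.2642 0.1741] [ 0.339  -0.1201] [ 0.0207 -0.3756]
```

View pics/nose.png

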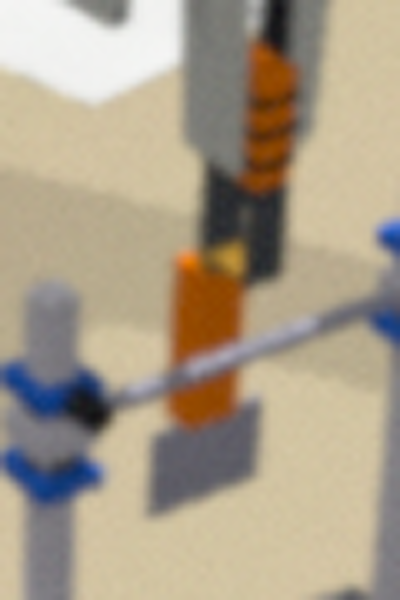

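Prediction and picture agree within 1 px (nose tip at crop (282,275), gate at (228,258)), so the mouth is over the bar. I'll lower it in small steps and watch the force.

```bash
python3 -m inch '[0,0,-8,0,0, 0,0,-15,0,0, 0,0,-20,0,0, 0,0,-24,0,0, 0,0,-24,0,0, 0,0,-24,0,0]'; for i in 1 2 3; do :; done; python3 -m inch '[0,0,-2,0,0, 0,0,-4,0,0, 0,0,-6,0,0, 0,0,-6,0,0]'; python3 -m inch '[0,0,-1,0,0, 0,0,-2,0,0, 0,0,-3,0,0, 0,0,-3,0,0]'; python3 -m inch '[0,0,-1,0,0, 0,0,-2,0,0, 0,0,-3,0,0, 0,0,-3,0,0]'
```

```text
t: 7.32
tool_pos: [0.5868, 0.2154, 0.2321]
orientation: [0.17, -3.136, 0.0]
force: [-0.4, -0.4, -2.3]
opening: 0.0157
gripper_force: 40.0
t: 7.65
tool_pos: [0.587, 0.2154, 0.2263]
orientation: [0.169, -3.137, 0.0]
force: [-0.7, -0.4, -1.9]
opening: 0.0158
gripper_force: 40.0
t: 7.98
tool_pos: [0.5871, 0.2155, 0.2242]
orientation: [-0.17, 3.137, 0.0]
force: [-2.4, -0.6, 2.8]
opening: 0.016
gripper_force: 40.0
t: 8.32
tool_pos: [0.5872, 0.2155, 0.2208]
orientation: [-0.17, 3.137, -0.0]
force: [-3.0, -1.1, 2.7]
opening: 0.0158
gripper_force: 40.0
```

Contact came at TCP z of about 0.226, as predicted, with a net force of about 5 N. I'll keep going.

```bash
for k in 1; do python3 -m inch '[0,0,-1,0,0, 0,0,-2,0,0, 0,0,-3,0,0, 0,0,-4,0,0]'; python3 -m inch '[0,0,-1,0,0, 0,0,-2,0,0, 0,0,-3,0,0, 0,0,-4,0,0]';  python3 -m inch '[0,0,-1,0,0, 0,0,-2,0,0, 0,0,-3,0,0, 0,0,-3,0,0]'; done | grep -E 'pos|force:'
```

```text
tool_pos: [0.5877, 0.2156, 0.2174]
force: [-1.8, 0.0, 5.7]
gripper_force: 40.0
tool_pos: [0.587, 0.2156, 0.2126]
force: [-3.0, -0.7, 3.1]
gripper_force: 40.0
tool_pos: [0.5867, 0.2154, 0.209]
force: [-2.4, 0.3, 2.1]
gripper_force: 40.0
```

```bash
(python3 -m inch '[0,0,-1,0,0, 0,0,-2,0,0, 0,0,-2,0,0]'; python3 -m inch '[0,0,-1,0,0, 0,0,-2,0,0, 0,0,-2,0,0]';  python3 -m inch '[0,0,-1,0,0, 0,0,-1,0,0]';  python3 -m inch '[0,0,-1,0,0, 0,0,-1,0,0]') | grep -E 'pos|force:'
```

```text
tool_pos: [0.5869, 0.2154, 0.2073]
force: [-3.7, 0.2, 1.5]
gripper_force: 40.0
tool_pos: [0.5869, 0.2154, 0.2053]
force: [-2.5, 0.4, -0.2]
gripper_force: 40.0
tool_pos: [0.5869, 0.2154, 0.2043]
force: [-3.9, -0.3, -0.5]
gripper_force: 40.0
tool_pos: [0.5866, 0.2153, 0.2029]
force: [-0.7, 1.0, -3.5]
gripper_force: 40.0
```

The load on the gate dropped to the bare weight at 0.203, so it has flicked shut. I'll hold there, then pull up gently.

```bash
(python3 -m inch '[0,0,-1,0,0, 0,0,-1,0,0, 0,0,-1,0,0, 0,0,-1,0,0]'; python3 -m inch '[0,0,3,0,0, 0,0,6,0,0, 0,0,8,0,0, 0,0,10,0,0, 0,0,10,0,0]';  python3 -m inch '[0,0,1,0,0, 0,0,1,0,0]';  python3 -m inch '[0,0,1,0,0, 0,0,1,0,0]') | grep -E 'pos|force:'
```

```text
tool_pos: [0.5875, 0.2155, 0.203]
force: [0.5, -0.0, -1.5]
gripper_force: 40.0
tool_pos: [0.5875, 0.2156, 0.2137]
force: [0.1, 0.3, -2.4]
gripper_force: 40.0
tool_pos: [0.5872, 0.2155, 0.2139]
force: [0.0, -0.1, -1.8]
gripper_force: 40.0
tool_pos: [0.5871, 0.2155, 0.2148]
force: [0.1, 0.5, -2.1]
gripper_force: 40.0
```

```bash
(python3 -m inch '[0,0,1,0,0, 0,0,1,0,0]'; python3 -m inch '[0,0,0.5,0,0, 0,0,0.5,0,0]';  python3 -m inch '[0,0,0.5,0,0, 0,0,0.5,0,0]') | grep -E 'pos|force:'
```

```text
tool_pos: [0.587, 0.2155, 0.2155]
force: [0.1, -0.6, -5.7]
gripper_force: 40.0
tool_pos: [0.587, 0.2154, 0.2158]
force: [0.8, -0.0, -6.0]
gripper_force: 40.0
tool_pos: [0.587, 0.2154, 0.2163]
force: [2.0, 0.0, -8.1]
gripper_force: 40.0
```

The shut gate catches at 0.2155, with about 4–6 N net. I'll hold briefly, then lower it to rest on the closed end.

```bash
(python3 -m inch '[0,0,0,0,0, 0,0,0,0,0, 0,0,0,0,0]'; python3 -m inch '[0,0,-4,0,0, 0,0,-8,0,0, 0,0,-11,0,0, 0,0,-14,0,0, 0,0,-15,0,0, 0,0,-15,0,0]';  python3 -m inch '[0,0,-1,0,0, 0,0,-1,0,0]'; python3 -m inch '[0,0,-1,0,0, 0,0,-1,0,0]') | grep -E 'pos|force:'
```

```text
tool_pos: [0.587, 0.2154, 0.2164]
force: [2.0, 0.6, -8.8]
gripper_force: 40.0
tool_pos: [0.587, 0.2154, 0.2015]
force: [-0.4, 0.0, -1.9]
gripper_force: 40.0
tool_pos: [0.5872, 0.2155, 0.2009]
force: [0.2, -0.4, -1.6]
gripper_force: 40.0
tool_pos: [0.5872, 0.2155, 0.1998]
force: [-0.1, -0.3, -2.6]
gripper_force: 40.0
```

```bash
(python3 -m inch '[0,0,-0.5,0,0, 0,0,-0.5,0,0]'; python3 -m inch '[0,0,-0.5,0,0, 0,0,-0.5,0,0]') | grep -E 'pos|force:'
```

```text
tool_pos: [0.5871, 0.2155, 0.1992]
force: [-0.6, 0.4, -1.8]
gripper_force: 40.0
tool_pos: [0.5871, 0.2155, 0.1987]
force: [-0.1, 1.1, -2.4]
gripper_force: 40.0
```

```bash
(python3 -m inch '[0,0,-1,0,0, 0,0,-2,0,0, 0,0,-2,0,0]'; python3 -m inch '[0,0,-0.5,0,0, 0,0,-0.5,0,0]'; python3 -m inch '[0,0,-0.5,0,0, 0,0,-0.5,0,0]'; python3 -m inch '[0,0,-0.5,0,0, 0,0,-0.5,0,0]') | grep -E 'pos|force:'
```

```text
tool_pos: [0.587, 0.2155, 0.1965]
force: [-0.1, 0.1, -3.2]
gripper_force: 40.0
tool_pos: [0.5871, 0.2155, 0.1961]
force: [-0.3, -0.8, -2.1]
gripper_force: 40.0
tool_pos: [0.5871, 0.2155, 0.1957]
force: [0.6, -0.3, -2.5]
gripper_force: 40.0
tool_pos: [0.5872, 0.2155, 0.1953]
force: [-0.3, -0.4, -2.2]
gripper_force: 40.0
```

```bash
(python3 -m inch '[0,0,-0.5,0,0, 0,0,-0.5,0,0]'; python3 -m inch '[0,0,-0.5,0,0, 0,0,-0.5,0,0]') | grep -E 'pos|force:'
```

```text
tool_pos: [0.5872, 0.2155, 0.195]
force: [-0.6, -0.7, -0.2]
gripper_force: 40.0
tool_pos: [0.5872, 0.2155, 0.1947]
force: [-0.1, -0.8, 1.0]
gripper_force: 40.0
```

It is bearing on the bar now. I'll release, open partway, and back straight up.

```bash
(python3 -m inch '[0,0,0,0,22, 0,0,0,0,25, 0,0,0,0,30, 0,0,0,0,40, 0,0,0,0,50, 0,0,0,0,50, 0,0,0,0,50, 0,0,0,0,50]'; python3 -m inch '[0,0,5,0,50, 0,0,15,0,50, 0,0,30,0,50, 0,0,50,0,50, 0,0,75,0,50, 0,0,100,0,50, 0,0,120,0,50, 0,0,120,0,50, 0,0,120,0,50, 0,0,120,0,50]') | grep -E 'pos|force:|open'
python3 - <<'E'
from h import *
o=[]
for n,(x,y) in(("scene",(270,90)),("top",(150,160))):
    im,K,T=cam(n);o.append(cv2.resize(im[y:y+120,x:x+100],(400,480),interpolation=cv2.INTER_CUBIC))
cv2.imwrite("pics/rel.png",np.hstack(o))
E
```

```text
tool_pos: [0.5872, 0.2155, 0.1943]
force: [-0.1, -0.6, 0.0]
opening: 0.0463
gripper_force: 0.0
tool_pos: [0.587, 0.2155, 0.314]
force: [-0.4, -0.3, 0.0]
opening: 0.0465
gripper_force: 0.0
```

View pics/rel.png

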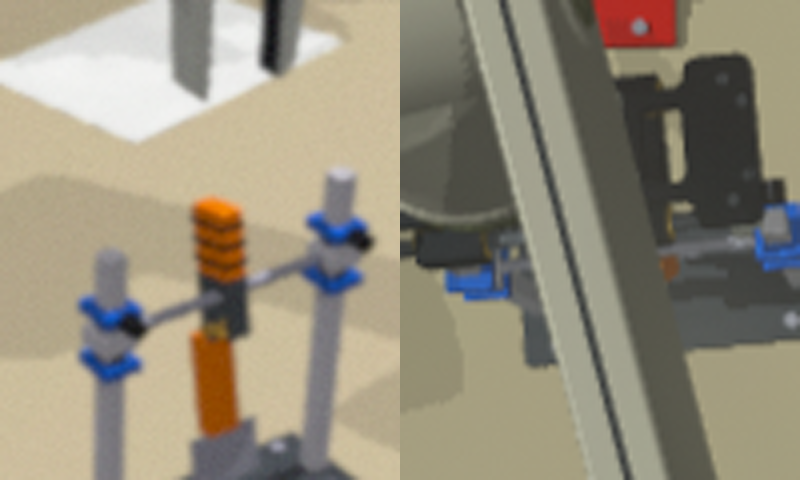

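The scraper hangs on the bar (crop (220,300)) with its gate shut below at (213,330), and the fingers are clear above. I'll let the swing die out and check that it is still.

```bash
for i in 1 2 3 4 5 6; do python3 -m inch '[0,0,0,0,50, 0,0,0,0,50, 0,0,0,0,50, 0,0,0,0,50, 0,0,0,0,50, 0,0,0,0,50, 0,0,0,0,50, 0,0,0,0,50, 0,0,0,0,50, 0,0,0,0,50]' >/dev/null; done
python3 - <<'E'
from h import *
for k in range(8):
    im,K,T=cam("scene");m=cv2.inRange(cv2.cvtColor(im,cv2.COLOR_BGR2HSV)[130:205,310:338],(3,150,60),(22,255,255))
    M=cv2.moments(m,True);t=m[:35];N=cv2.moments(t,True);print(robot.read_state()["t"],round(M["m10"]/M["m00"],2),round(M["m01"]/M["m00"],2),round(N["m10"]/N["m00"],2))
E
```

```text
20.8833 13.59 37.61 14.8
20.9333 13.58 37.54 14.76
20.9833 13.6 37.61 14.76
21.0333 13.58 37.65 14.77
21.0833 13.6 37.5 14.81
21.1333 13.59 37.6 14.81
21.1833 13.58 37.66 14.79
21.2333 13.6 37.74 14.81
```

It is still, so I'm handing in.

```bash
python3 -c "
from plant import job
print(job.close_job())"
```

```text
the job is handed in; nothing more can be done
None
```

The scraper hangs freely and at rest on the grey bracket's bar; its gate flicked shut and held a pull of about 6 N, and I handed the job in at about 21 s, with no verdict returned.

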